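# Set a master disc between the anvils of a bench measuring machine

## Task

Get the steel master disc with the black grips ready to be measured: push it with your fingertips across the machine's work table, without picking it up, until it sits centred in front of the headstock's fixed anvil and against it, and push the tailstock along the bed until its anvil closes on the other side of the disc. The disc stays flat on the work table all the time; leave the brass ring gauge and the things on the bench alone.

Things in the scene. Friction and masses are not known exactly. Their poses are not given: they have to be found in the camera images.
- machine: Beige bench length measuring machine, fixed; place and yaw vary. Origin on the bench under the middle of its bed (170 mm in x, 700 mm in y, 54 mm high). y runs along the bed, parallel to the measuring line, from tailstock (-y, robot's right) to headstock (+y); x points away from the robot; z up. The headstock (190 mm wide, with console 345 mm high) fills y +150 to +350 mm.
- fixed_anvil (a point): Centre of the flat end face (14 mm diameter, facing the machine's -y) of the fixed anvil on the headstock's spindle. It lies on the measuring line (machine x 0, y +60 mm), 121 mm above the bench and 16 mm above the work table, level with the middle of the disc. The spindle is 21 mm thick, and 40 mm and more from 55 mm behind this face. Axes as the machine's.
- table_center (a point): Centre of the top of the machine's flat steel work table, 105 mm above the bench; it reaches 113 mm either way in the machine's x and 80 mm either way in y. Above it are only the two spindles, the disc and the ring gauge. Machine x 0, y +5 mm; axes as the machine's.
- moving_anvil (a point): Centre of the flat end face (14 mm diameter, facing the machine's +y) of the tailstock's anvil, on the measuring line (machine x 0, 121 mm above the bench), straight opposite the fixed anvil. It travels with the tailstock. Its spindle, 21 mm thick, stands about 90 mm out of the tailstock's body. Axes as the machine's.
- tailstock (a joint): How far the tailstock carriage has slid towards the headstock from its rearmost place, in m (0 to 0.19). It slides along the machine's +y with about 3 N of friction and stays where it is left. 0 leaves 200 mm between the two anvil faces; 0.150 leaves 50 mm.
- tail_knob (a point): Centre of the flat rear face (facing the machine's -y) of the blue knob, 44 mm diameter, at the back of the tailstock, on the measuring line, 121 mm above the bench, 196 mm behind moving_anvil. The knob does not move on the tailstock: pushing this face to +y pushes the tailstock. Behind it is free space above the bed. From 26 mm ahead of it the body, 85 mm wide, reaches 160 mm above the bench.
- disc_center (a point): Centre of the loose master disc lying flat on the work table, half-way up (16 mm above the table). Steel, 50 mm diameter, 16 mm thick (8 to 24 mm above the table), between two black round grips of 38 mm diameter and 8 mm thickness; 32 mm high in all, about 0.28 kg. It starts 62 to 75 mm to one side of the measuring line, on the robot's side or the far side. z axis up.
- ring_gauge: Brass ring gauge, 36 mm in diameter, 18 mm high with an 18 mm hole, loose on the work table on the other side of the measuring line from the disc. Origin at the centre of its underside. Not to be disturbed.
- plug_gauge: Plug gauge, 116 mm long and 14 mm thick, loose on the red mat on the bench. Origin under its middle. Not to be disturbed.
- v_block: Steel V-block, 60 x 45 x 42 mm, loose on the red mat. Origin under its middle. Not to be disturbed.
- micrometer: Micrometer lying flat, about 145 x 60 mm and 18 mm high, loose on the bench. Origin under the middle of its bow. Not to be disturbed.
- cleaner: Clear cleaner bottle with a blue cap, 52 mm in diameter and 140 mm high, standing loose on the bench. Origin at the centre of its underside. Not to be disturbed.
- gauge_block: Steel gauge block standing on the bench behind the machine, 35 x 9 x 50 mm high. Origin at the centre of its underside. Not to be disturbed.
- disc: The same master disc: origin at the centre of its underside, on the work table; z up.

How it is judged:
At the end, for the whole second after the job is handed in: Disc flat and still on the work table, centre within 4 mm of the measuring line, rim against the fixed anvil (within 1.5 mm); tailstock at rest with its anvil closed on the disc's other side (50 mm between the anvil faces, within 1.5 mm) (x of disc_center in the frame of fixed_anvil between -0.004 and 0.004 m and y of disc_center in the frame of fixed_anvil between -0.0265 and -0.0235 m and z of disc_center in the frame of fixed_anvil between -0.003 and 0.003 m and angle between disc_center's own z axis and vertical below 0.06 rad and y of moving_anvil in the frame of fixed_anvil between -0.0515 and -0.0485 m and linear speed of disc below 0.01 m/s and velocity of joint tailstock between -0.005 and 0.005 m/s); the robot touches nothing.
It fails at once if the disc is lifted off the work table (more than 6 mm) (z of disc_center in the frame of machine above 0.127 m).
It fails at once if the disc is pushed off the work table (z of disc_center in the frame of machine below 0.112 m).
It fails at once if the disc is tipped (more than about 14 degrees) (angle between disc_center's own z axis and vertical above 0.25 rad).
It fails at once if a bystander (ring gauge, plug gauge, V-block, micrometer, cleaner or gauge block) is moved by more than 12 mm (distance of any of ring_gauge, plug_gauge, v_block, micrometer, cleaner, gauge_block from where it was at the start of the episode above 0.012 m).
It fails at once if the cleaner bottle or gauge block is knocked over (angle between any of cleaner, gauge_block's own z axis and vertical above 0.4 rad).
It also fails if it takes over 64 s, if anything falls off the work surface, if the arm or the gripper's body presses on something with over 40 N, if the wrist force passes 120 N, or if a joint passes its speed limit or range.

## Robot

A 7-joint arm with a two-finger parallel gripper is mounted at the origin on the work surface. World frame = base frame: x ahead of the robot, y to its left, z up, the work surface at z = 0. Lengths are in m, angles in rad, forces in N, time in s.
With the tool pointing down it reaches from about 0.425 to 0.975 m from the base axis. Payload 16.7 kg.
Tool frame: the origin (TCP) lies at the very end of the fingers, on their centre line; the grasp point (between the pads) lies 19 mm behind it (hold_point_z is the distance from the TCP to the grasp point, in m); z points along the fingers, y is the line along which they close (so a half turn about z gives the same grasp; the last joint's range is limited). The gripper opens to 85 mm and grips with 20 to 120 N. Pads are 22 mm wide; open, the fingers measure 114 mm over their backs; the gripper's body (76 mm by 85 mm) begins 54 mm behind the grasp point. The pads swing forward as they close: fully open they stand 13 mm farther back than shut.
Start: joints at [-1.284, 0.426, 0.074, 1.606, -0.034, 1.111, -0.067], TCP at [0.285, 0.612, 0.231] pointing down, gripper open.
Joint ranges: [-2.85, 2.85], [-0.5, 2.14], [-1.23, 1.37], [0.21, 2.46], [-1.02, 4.16], [0.16, 2.05], [-2.73, 2.73]. Speed limits (rad/s): [1.89, 1.89, 2.39, 2.39, 3.01, 3.01, 3.01].

## Interface

Orientations are given as a 3x3 rotation matrix whose columns are the frame's x, y, z axes.
In Python, from cell import * gives the robot as it stands. The module is installed in compiled form; this text tells all that it offers. Calls block until the motion is done:
- move_ptp(position, orientation): joint-space move of the TCP to a pose.
- servo_line(position, rotation=None, rate=0.15): straight line of the TCP; rotation=None keeps the orientation; rate is the mean speed in m/s.
- movej(angles): joint-space move.
- grip(opening, grip_force=None): opening from 0.0 (shut) to 1.0 (fully open); grip_force is the grip in N (None keeps the last); returns when the fingers have stopped.
- hold(seconds).
- inverse_kinematics(position, orientation): joint angles nearest the present ones, or None.
- state(): the state.
- capture(name): name is "side" or "top"; returns (picture, depth): 400x640x3 uint8, red, green, blue; 400x640 float32, m along the optical axis (not along the pixel's ray), 0 where there is no reading.
- camera_info(name): a dict with "camera_matrix" (3x3 intrinsics, pixels), "distortion" ([k1, k2, p1, p2, k3] as OpenCV has them; the pictures are not rectified), "world_to_cam" (4x4, takes a point from world to camera coordinates). Camera axes: x right, y up, looking along -z (the intrinsics and any distortion apply to the point x, -y, -z); pixel columns grow to the right and rows downward; lengths in m; the calibration is good to about 2 mm. A picture is of the moment at which its call begins. camera_info takes no time and is no camera call.
A pose or a line that the arm cannot do raises PlanningError and nothing moves.
- close_job(): hands the job in; it is judged then, once.
The state is a dict: "clock": time; "joint_positions": joint angles; "qd": joint speeds; "tau": joint torques, N m; "eef_pos": TCP position; "ee_rot": TCP orientation; "ft_force": force on the tool from outside, world axes, zero at the start; "torque": the same for the moment, N m; "opening": opening from 0.0 (shut) to 1.0 (fully open); "finger_force": force on a finger pad.
Only numpy, scipy, OpenCV 4.12 (cv2) and the standard library are available. Lean on these libraries where they do the work, as an engineer would, in place of code of your own. Each camera call takes 0.05 s, during which the arm holds its last target. There are 200 camera calls.

## Working session

There is one attempt and no reset: what is moved stays moved. The work goes in short steps, each a Python script; the robot and the scene stay as the last script left them, time stands still between calls to the robot, and variables do not carry over. Pictures are saved under pics/ and viewed, at most 10 in all, crops included, and the job is handed in when it is done.

```bash
mkdir -p pics; python3 - <<'E'
from cell import *
import cv2, numpy as np
for n in ("side","top"):
    p,d=capture(n); cv2.imwrite(f"pics/{n}0.png",p[...,::-1]); np.savez(f"pics/{n}0.npz",p=p,d=d)
    c=camera_info(n); print(n,c["camera_matrix"],c["distortion"],np.linalg.inv(c["world_to_cam"]).round(3))
print(state())
E
```

```text
side [[361.80747345   0.         318.54914011]
 [  0.         361.80747345 200.64971746]
 [  0.           0.           1.        ]] [0.01534266 0.         0.         0.         0.        ] [[-0.644 -0.475  0.6    1.102]
 [ 0.765 -0.412  0.495  0.474]
 [ 0.012  0.778  0.629  0.676]
 [ 0.     0.     0.     1.   ]]
top [[451.59665611   0.         318.35024733]
 [  0.         451.59665611 204.19425222]
 [  0.           0.           1.        ]] [-0.12294941  0.          0.          0.          0.        ] [[ 0.008  0.994 -0.11   0.355]
 [-1.     0.009  0.006  0.012]
 [ 0.006  0.11   0.994  1.538]
 [ 0.     0.     0.     1.   ]]
{'clock': 0.1, 'joint_positions': array([-1.28449134,  0.42666658,  0.0738534 ,  1.60654604, -0.03411261,
        1.1107733 , -0.06711302]), 'qd': array([ 9.24098552e-05, -1.48950033e-03,  5.14409682e-04, -8.12691537e-04,
        1.10932833e-03,  1.71331912e-03, -2.35811011e-03]), 'tau': array([ 7.39597046e-03, -9.51536751e+01,  3.77055869e+00, -4.64410436e+01,
        1.93933054e-02,  6.54222866e-03, -2.32450884e-05]), 'eef_pos': array([0.28481203, 0.61157087, 0.2306812 ]), 'ee_rot': array([[-9.06509126e-01,  4.22186016e-01, -4.15850718e-04],
       [ 4.22186215e-01,  9.06508514e-01, -1.05501819e-03],
       [-6.84417080e-05, -1.13195005e-03, -9.99999357e-01]]), 'ft_force': array([ 0.44842675, -0.20709714,  0.0314663 ]), 'torque': array([-0.01685394,  0.0004397 ,  0.01524251]), 'finger_force': 0.0, 'opening': 1.001810647269338}
```

View pics/side0.png

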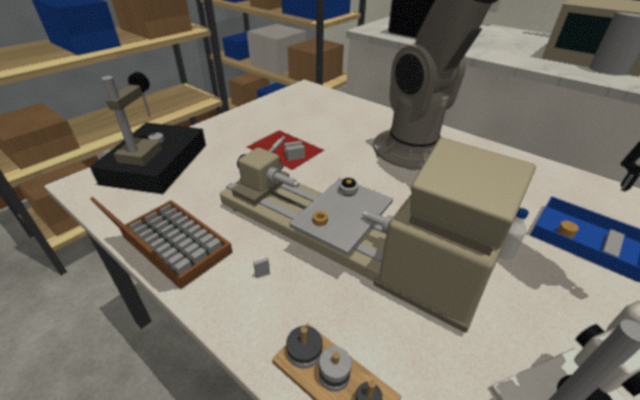

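View pics/top0.png

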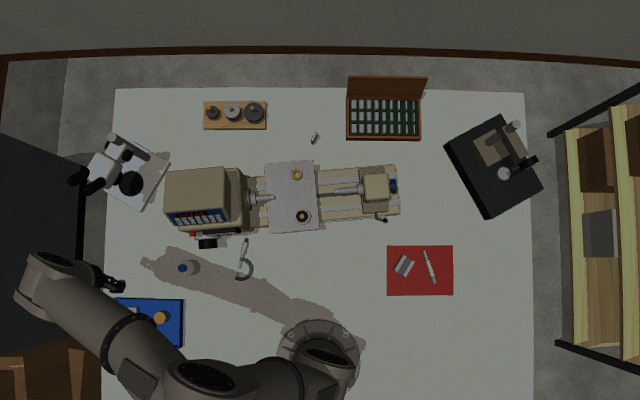

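The side view shows the disc (348,186) on the robot's side, the ring (320,217), the tailstock (262,170) and the headstock at right. In the top view the disc is at (302,216), the ring at (296,174), the table spans about x 265–318, and the knob is at (394,186).

```bash
cat > h.py <<'E'
import cv2, numpy as np
from cell import *
def ray(n,uv,z):
    "pixel(s) -> world points on plane z"
    c=camera_info(n); T=np.linalg.inv(c["world_to_cam"])
    q=cv2.undistortPoints(np.float64(uv).reshape(-1,1,2),c["camera_matrix"],np.float64(c["distortion"]))[:,0]
    d=np.c_[q[:,0],-q[:,1],-np.ones(len(q))]@T[:3,:3].T
    return T[:3,3]+d*((z-T[2,3])/d[:,2])[:,None]
def cloud(n,d):
    "world xyz per pixel"
    c=camera_info(n); T=np.linalg.inv(c["world_to_cam"]); h,w=d.shape
    uv=np.stack(np.meshgrid(np.arange(w),np.arange(h)),-1).reshape(-1,1,2).astype(float)
    q=cv2.undistortPoints(uv,c["camera_matrix"],np.float64(c["distortion"]))[:,0]
    P=np.c_[q[:,0],-q[:,1],-np.ones(len(q))]*d.reshape(-1,1)
    return (P@T[:3,:3].T+T[:3,3]).reshape(h,w,3)
E
python3 - <<'E'
from h import *
for n,(a,b,c,e) in dict(top=(150,250,240,410),side=(140,260,210,400)).items():
    f=np.load(f"pics/{n}0.npz"); p,d=f["p"],f["d"]; X=cloud(n,d)
    cv2.imwrite(f"pics/{n}c.png",cv2.resize(p[a:b,c:e,::-1],None,fx=4,fy=4,interpolation=cv2.INTER_CUBIC))
    z=X[...,2]; 
    m=((abs(z-.105)<.006)&(d>0)&(p.max(2).astype(int)-p.min(2)<22)).astype(np.uint8)
    k,l,s,_=cv2.connectedComponentsWithStats(cv2.morphologyEx(m,cv2.MORPH_OPEN,np.ones((3,3))))
    i=1+s[1:,4].argmax(); m=(l==i); print(n,s[i], "z",np.median(z[m]))
    cn=max(cv2.findContours(m.astype(np.uint8),0,2)[0],key=cv2.contourArea)
    r=cv2.minAreaRect(np.float32(ray(n,cn.reshape(-1,2),.105)[:,:2]*1000)); print("table rect",r)
    for nm,m in dict(black=(p.max(2)<60),brass=(p[...,0]>p[...,2].astype(int)+60)&(p[...,0]>110),blue=(p[...,2]>p[...,0].astype(int)+40)).items():
        m=m&(z>.07)&(z<.17)&(X[...,0]>.4)&(X[...,1]>-.5)&(X[...,1]<.3)
        k,l,s,ct=cv2.connectedComponentsWithStats(m.astype(np.uint8))
        for j in range(1,k):
            if s[j,4]>8: print(nm,s[j],ct[j].round(1),np.median(X[l==j],0).round(4), ray(n,ct[j],.137).round(4))
E
```

```text
top [ 264  163   53   71 2106] z 0.10326830116459518
table rect ((538.8939819335938, 92.54349517822266), (225.8960723876953, 158.1658477783203), 5.85122537612915)
black [ 347   77   81   16 1079] [385.5  84.5] [ 0.9155 -0.2147  0.1093] [[ 0.9041 -0.211   0.137 ]]
black [456 143   5   7  13] [458.2 145.8] [ 0.7216 -0.4679  0.0715] [[ 0.703  -0.4443  0.137 ]]
black [455 150   8   7  14] [458.7 153.1] [ 0.6944 -0.4658  0.0712] [[ 0.679  -0.4451  0.137 ]]
black [236 171  16  63 332] [245.3 203.6] [0.5072 0.2324 0.1397] [[0.5097 0.2333 0.137 ]]
black [360 177   4   9  17] [361.8 181. ] [ 0.5885 -0.1331  0.1276] [[ 0.5844 -0.1316  0.137 ]]
black [389 179   8  15  74] [392.6 186.1] [ 0.5688 -0.2294  0.1327] [[ 0.5692 -0.2287  0.137 ]]
black [360 190  28  13  72] [370.1 198.6] [ 0.5261 -0.1462  0.1299] [[ 0.5288 -0.1575  0.137 ]]
black [296 211  12  11  87] [301.7 216. ] [0.4726 0.0555 0.1345] [[0.4725 0.0562 0.137 ]]
black [374 212  13  11  39] [379.9 218.1] [ 0.4693 -0.1958  0.081 ] [[ 0.4679 -0.188   0.137 ]]
brass [291 169  11  10  49] [296.  173.5] [0.6104 0.0762 0.1212] [[0.6065 0.0756
[... 693 characters left out ...]
0.4862 0.0617 0.1368] [[0.4856 0.0608 0.137 ]]
black [265 184  13  11  30] [271.5 188.3] [ 0.571  -0.1333  0.0743] [[ 0.6262 -0.0699  0.137 ]]
brass [347 180   4   3  12] [348.5 181. ] [0.4762 0.0563 0.1374] [[0.4766 0.0556 0.137 ]]
brass [ 92 199  13  11  21] [ 97.4 203.3] [ 0.9325 -0.3182  0.1473] [[ 0.9294 -0.3307  0.137 ]]
brass [106 211  10   9  11] [110.3 214.5] [ 0.9321 -0.2598  0.1471] [[ 0.9289 -0.2704  0.137 ]]
brass [313 212  14  10  90] [319.9 216.4] [0.6174 0.0785 0.1228] [[0.6286 0.0878 0.137 ]]
brass [117 220  35  31  88] [135.4 236.6] [ 0.9321 -0.1464  0.1479] [[ 0.9287 -0.1628  0.137 ]]
brass [302 328   5   5  18] [303.7 329.6] [0.8416 0.2293 0.0935] [[0.861  0.2475 0.137 ]]
```

View pics/topc.png

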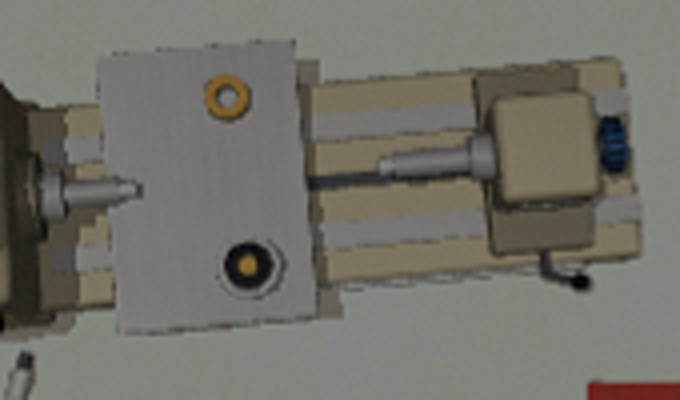

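View pics/sidec.png

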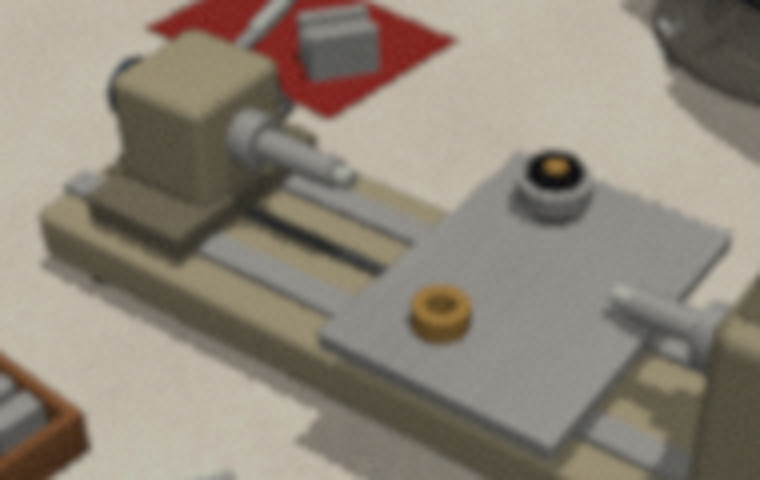

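The crops confirm the disc (dot at crop 248,265), the ring (227,97), the fixed anvil tip (140,190), the moving anvil tip (382,167) and the knob (614,145). The machine's yaw is about +5.8°. I'll start with the x push, using two fingertips as a cradle.

```bash
cat >> h.py <<'E'
TH=np.radians(5.8); XM=np.array([np.cos(TH),np.sin(TH),0]); YM=np.array([-np.sin(TH),np.cos(TH),0]); ZW=np.array([0,0,1.])
TC=np.array([.542,.0927,0])            # table centre = machine (0,.005)
def W(x,y,z): return TC+XM*x+YM*(y-.005)+ZW*z
def M(p): d=np.asarray(p)-TC; return np.array([d@XM, d@YM+.005, p[2]])
RX=np.c_[-XM,YM,-ZW]                   # fingers close along machine y
RY=np.c_[YM,XM,-ZW]                    # fingers close along machine x
E
python3 - <<'E'
from h import *
d=M([.4748,.056,.137]); print("disc",d, "knob",M([.569,-.229,.121]),"tip",M(ray("top",[335.5,191.7],.125)[0]))
p0=state()["eef_pos"]
servo_line([p0[0],p0[1],.46],rate=.3); 
move_ptp(W(-.125,d[1],.42),RX); grip(30/85)
print(state()["clock"],state()["eef_pos"],state()["opening"])
servo_line(W(-.125,d[1],.109),rate=.2)
s=state(); print(s["clock"],s["eef_pos"],W(-.125,d[1],.109),s["ft_force"],s["opening"])
p,_=capture("side"); cv2.imwrite("pics/s1.png",cv2.resize(p[100:260,230:430,::-1],None,fx=4,fy=4,interpolation=cv2.INTER_CUBIC)[:600])
E
```

```text
disc [-0.07056475 -0.02472114  0.137     ] knob [-0.00564803 -0.31778164  0.121     ] tip [-0.00503728 -0.13723933  0.125     ]
3.6583 [0.42064501 0.0505187  0.42000953] 0.3507163010645364
5.3667 [0.42105586 0.05065063 0.10960593] [0.42064342 0.05049898 0.109     ] [0.50784808 0.55594244 0.76060622] 0.3526198642074791
```

View pics/s1.png

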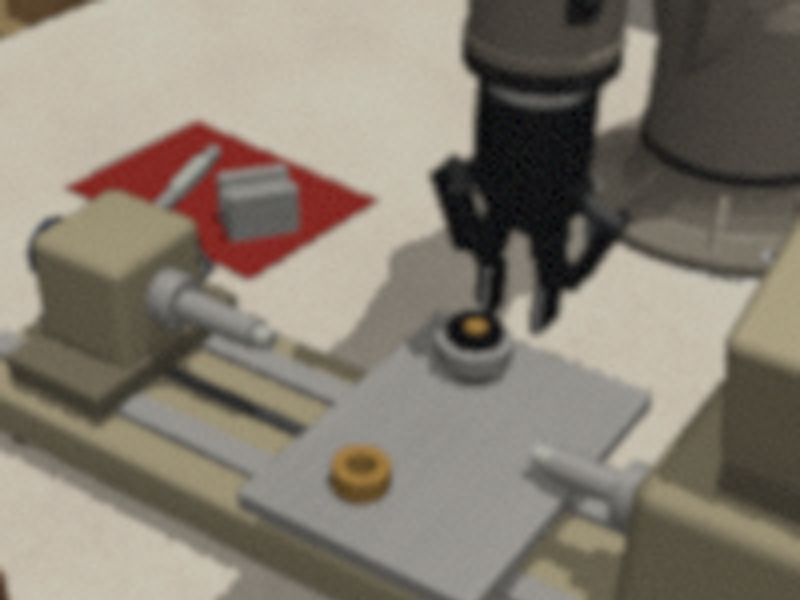

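The fingers (487,290 and 543,310) straddle the near side of the disc (475,340), clear of everything else. Pushing now.

```bash
cat >> h.py <<'E'
def dot(n,z=.137):
    "disc centre: intensity-weighted brass dot inside the black grip"
    p,_=capture(n); q=p.astype(float)
    c=camera_info(n); best=None
    m=((p[...,0]>p[...,2].astype(int)+40)).astype(np.uint8)
    k,l,s,ct=cv2.connectedComponentsWithStats(m)
    for j in range(1,k):
        x,y=ct[j]; w=ray(n,ct[j],z)[0]; mm=M(w)
        if s[j,4]<40 and abs(mm[0])<.1 and abs(mm[1])<.09:
            a,b=int(round(y)),int(round(x)); g=q[a-4:a+5,b-4:b+5]; wt=np.clip(g[...,0]-g[...,2]-15,0,None)
            yy,xx=np.mgrid[a-4:a+5,b-4:b+5]; uv=[(wt*xx).sum()/wt.sum(),(wt*yy).sum()/wt.sum()]
            if q[a-4:a+5,b-4:b+5].max(2).min()<60: print(n,"dot",np.round(uv,2),s[j,4],"machine",M(ray(n,uv,z)[0]).round(4))
    return p
E
python3 - <<'E'
from h import *
y=-.0247
servo_line(W(-.034,y,.109),rate=.06)
s=state(); print(s["clock"],M(s["eef_pos"]).round(4),s["ft_force"])
servo_line(W(-.055,y,.109),rate=.15); servo_line(W(-.06,y,.17),rate=.25)
move_ptp(W(-.03,-.10,.19),RY)
s=state(); print(s["clock"],M(s["eef_pos"]).round(4),s["ft_force"])
dot("side"); p=dot("top"); cv2.imwrite("pics/t2.png",cv2.resize(p[150:250,240:410,::-1],None,fx=4,fy=4,interpolation=cv2.INTER_CUBIC))
E
```

```text
7.0833 [-0.034  -0.0247  0.1091] [0.39317502 0.02318517 0.13039331]
8.95 [-0.0303 -0.0998  0.1895] [0.20657107 0.6600096  0.03831547]
side dot [334.78 194.19] 27 machine [-0.0025 -0.0247  0.137 ]
```

View pics/t2.png

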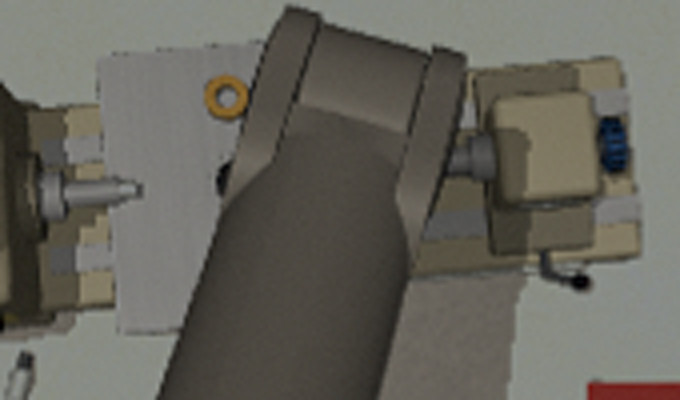

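The side camera agrees with the robot on the disc's position to within 0.5 mm, and the ring at (227,97) hasn't moved. The arm hides the disc in the top view. Next I'll get the measuring line from the spindles, using the images I already have.

```bash
python3 - <<'E'
from h import *
from scipy.optimize import least_squares
for n,b in (("side",0),("top",np.array([.0037,-.001,0]))):
    f=np.load(f"pics/{n}0.npz"); d=f["d"]; X=cloud(n,d)+b
    L=np.c_[(X.reshape(-1,3)-TC)@XM,(X.reshape(-1,3)-TC)@YM+.005,X[...,2].ravel()]
    uv=np.stack(np.meshgrid(np.arange(640),np.arange(400)),-1).reshape(-1,2)
    for nm,lo,hi in (("fixed",.062,.108),("moving",-.133,-.06)):
        m=(abs(L[:,0])<.02)&(L[:,1]>lo)&(L[:,1]<hi)&(L[:,2]>.112)&(L[:,2]<.14)
        P=L[m]; r=least_squares(lambda v:np.hypot(P[:,0]-v[0],P[:,2]-v[1])-.0105,[0,.121],loss="soft_l1",f_scale=.001)
        # silhouette centre cast on the axis height
        Q=np.array([M(q) for q in ray(n,uv[m],.121)+b]); 
        yb=np.arange(Q[:,1].min(),Q[:,1].max(),.006); mid=[(Q[i,0].min()+Q[i,0].max())/2 for a in yb if (i:=np.where(abs(Q[:,1]-a)<.004)[0]).size>3]
        print(n,nm,m.sum(),"circle",r.x.round(4),"rms",np.sqrt(np.mean(r.fun**2)).round(4),"silh mid",np.median(mid).round(4),"x,z of pts",P.mean(0).round(4),"y range",Q[:,1].min().round(4),Q[:,1].max().round(4))
    v=M(ray(n,[0,0],.1)[0])
E
```

```text
side fixed 161 circle [0.0015 0.1209] rms 0.0015 silh mid 0.0012 x,z of pts [0.0074 0.0866 0.1266] y range 0.0595 0.1074Traceback (most recent call last):
  File "<stdin>", line 11, in <module>
  File "h.py", line 6, in ray
    q=cv2.undistortPoints(np.float64(uv).reshape(-1,1,2),c["camera_matrix"],np.float64(c["distortion"]))[:,0]
      ~~~~~~~~~~~~~~~~~~~^^^^^^^^^^^^^^^^^^^^^^^^^^^^^^^^^^^^^^^^^^^^^^^^^^^^^^^^^^^^^^^^^^^^^^^^^^^^^^^
cv2.error: OpenCV(4.12.0) /io/opencv/modules/calib3d/src/undistort.dispatch.cpp:347: error: (-215:Assertion failed) CV_IS_MAT(_src) && CV_IS_MAT(_dst) && (_src->rows == 1 || _src->cols == 1) && (_dst->rows == 1 || _dst->cols == 1) && _src->cols + _src->rows - 1 == _dst->rows + _dst->cols - 1 && (CV_MAT_TYPE(_src->type) == CV_32FC2 || CV_MAT_TYPE(_src->type) == CV_64FC2) && (CV_MAT_TYPE(_dst->type) == CV_32FC2 || CV_MAT_TYPE(_dst->type) == CV_64FC2) in function 'cvUndistortPointsInternal'
```

```bash
python3 - <<'E'
from h import *
from scipy.optimize import least_squares
for n,b in (("side",0),("top",np.array([.0037,-.001,0]))):
    X=cloud(n,np.load(f"pics/{n}0.npz")["d"])+b
    L=np.c_[(X.reshape(-1,3)-TC)@XM,(X.reshape(-1,3)-TC)@YM+.005,X[...,2].ravel()]
    for nm,lo,hi in (("fixed",.062,.108),("moving",-.205,-.13)):
        m=(abs(L[:,0])<.02)&(L[:,1]>lo)&(L[:,1]<hi)&(L[:,2]>.112)&(L[:,2]<.14); P=L[m]
        if m.sum()<10: print(n,nm,m.sum()); continue
        r=least_squares(lambda v:np.hypot(P[:,0]-v[0]-v[2]*(P[:,1]-P[:,1].mean()),P[:,2]-v[1])-.0105,[0,.121,0],loss="soft_l1",f_scale=.001)
        print(n,nm,m.sum(),r.x.round(4),"rms",np.sqrt(np.mean(r.fun**2)).round(4),"y",P[:,1].min().round(4),P[:,1].max().round(4))
E
```

```text
side fixed 161 [0.0014 0.1209 0.0275] rms 0.0015 y 0.062 0.1078
side moving 196 [ 0.0007  0.1208 -0.0484] rms 0.0021 y -0.2047 -0.1346
top fixed 94 [ 0.0018  0.1194 -0.0861] rms 0.0027 y 0.062 0.1068
top moving 137 [0.001  0.119  0.0565] rms 0.0029 y -0.2048 -0.1367
```

The line lies at machine x ≈ +1.3 mm, and both cameras and both spindles agree. Pushing in y against the fixed anvil, watching the force.

```bash
python3 - <<'E'
from h import *
x=.0013
servo_line(W(x,-.072,.175),RY,rate=.15); servo_line(W(x,-.072,.109),rate=.15)
hold(.1); f0=state()["ft_force"]@YM
servo_line(W(x,-.002,.109),rate=.05)
s=state(); print(s["clock"],s["ft_force"]@YM-f0)
for y in np.arange(-.001,.010,.001):
    servo_line(W(x,y,.109),rate=.03); s=state(); f=s["ft_force"]@YM-f0; print(round(y,4),M(s["eef_pos"]).round(4),f.round(2))
    if f<-5: break
print(s["clock"])
servo_line(W(x,y-.02,.109),rate=.15); servo_line(W(x,y-.025,.21),rate=.25)
dot("side"); print(state()["clock"])
E
```

```text
11.7417 0.8597390422769633
-0.001 [ 0.0013 -0.0011  0.109 ] -0.28
0.0 [0.0013 0.     0.109 ] 0.01
0.001 [0.0013 0.0011 0.109 ] -1.57
0.002 [0.0013 0.0021 0.109 ] -0.77
0.003 [0.0013 0.0026 0.109 ] -3.78
0.004 [0.0013 0.0028 0.109 ] -9.73
13.2417
side dot [354.6  203.94] 28 machine [0.0022 0.0333 0.137 ]
14.1333
```

The disc rests on the anvil, with 9.7 N of contact force. Next, the tailstock.

```bash
python3 - <<'E'
from h import *
x=.0013
servo_line(W(x,-.021,.27),rate=.25); grip(0.0)
move_ptp(W(x,-.39,.27),RY); servo_line(W(x,-.39,.115),rate=.2)
hold(.1); f0=state()["ft_force"]@YM; print(state()["clock"])
servo_line(W(x,-.30,.115),rate=.08); s=state(); print(M(s["eef_pos"]).round(4),s["ft_force"]@YM-f0)
servo_line(W(x,-.207,.115),rate=.05); s=state(); print(s["clock"],M(s["eef_pos"]).round(4),s["ft_force"]@YM-f0)
for y in np.arange(-.206,-.19,.001):
    servo_line(W(x,y,.115),rate=.02); s=state(); f=s["ft_force"]@YM-f0; print(round(y,4),M(s["eef_pos"])[1].round(4),f.round(2))
    if f<-14: break
hold(.3); s=state(); print(s["clock"],s["ft_force"]@YM-f0)
dot("side")
E
```

```text
17.3333
[ 0.0014 -0.3     0.115 ] 0.44321788802470613
20.6167 [ 0.0013 -0.2069  0.115 ] 0.2742986223331493
-0.206 -0.2061 -2.34
-0.205 -0.205 -1.46
-0.204 -0.2039 -1.08
-0.203 -0.2029 -1.57
-0.202 -0.2019 -1.84
-0.201 -0.2009 -1.91
-0.2 -0.1999 -1.37
-0.199 -0.1989 -2.42
-0.198 -0.1987 -5.9
-0.197 -0.1986 -11.47
-0.196 -0.1985 -16.12
23.6667 -16.664316475701376
side dot [354.62 203.95] 28 machine [0.0022 0.0333 0.137 ]
```

The tailstock closed at the predicted place, with a firm rise in force. I'll retract, look and check.

```bash
python3 - <<'E'
from h import *
servo_line(W(.0013,-.25,.115),rate=.1); servo_line(W(.0013,-.40,.115),rate=.2); servo_line(W(.0013,-.40,.3),rate=.25)
hold(.3); dot("side"); p=dot("top")
q,_=capture("side"); c=lambda a:cv2.resize(a[...,::-1],None,fx=4,fy=4,interpolation=cv2.INTER_CUBIC)
cv2.imwrite("pics/fin.png",np.vstack([c(p[160:235,240:400]),c(q[165:240,280:440])])); print(state()["clock"])
E
```

```text
side dot [354.63 203.94] 26 machine [0.0022 0.0333 0.137 ]
top dot [280.95 195.03] 20 machine [-0.0013  0.0345  0.137 ]
26.65
```

View pics/fin.png

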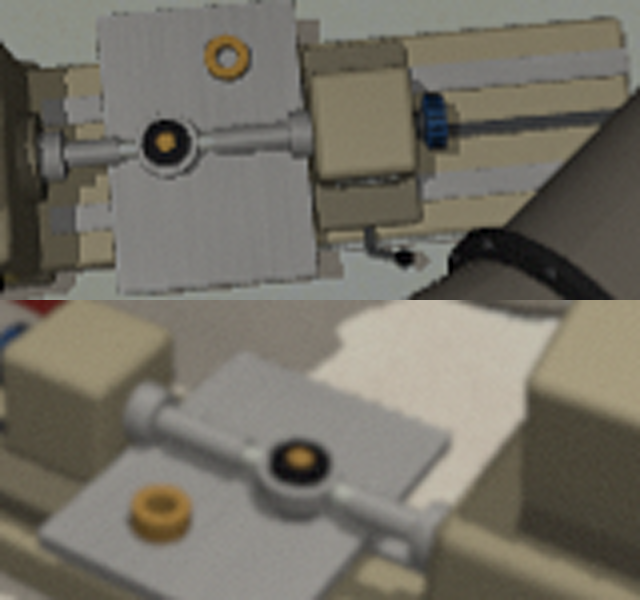

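The disc (165,142 in the top half, 298,460 in the bottom half) sits between both anvils, on the line to about 1 mm. The ring is where it was and the robot is clear.

```bash
python3 -c "
from cell import *
print(close_job())"
```

```text
the job is handed in; nothing more can be done
None
```

I handed the job in at about 27 s of the 64 s: the disc sits against the fixed anvil, about 1 mm off the measuring line by the cameras, with the tailstock closed on its other side, the ring gauge where it was and the robot clear. The hand-in call did not report the verdict.

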